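# Re-clamp a brass casting with its sprue up

### The arm

A 6-joint arm with a two-finger parallel gripper is mounted at the origin on the work surface. World frame = base frame: x ahead of the robot, y to its left, z up, the work surface at z = 0. Lengths are in m, angles in degrees, forces in N, time in s.
With the tool pointing down it reaches from about 0.25 to 0.725 m from the base axis. Payload 9.7 kg.
Tool frame: the origin (TCP) lies midway between the tips of the shut fingers; the grasp point (between the pads) lies 19 mm behind it; z points along the fingers, y is the line along which they close (so a half turn about z gives the same grasp; the last joint's range is limited). The gripper opens to 85 mm and grips with 20 to 120 N. Pads are 22 mm wide; open, the fingers measure 114 mm over their backs; the gripper's body (76 mm by 85 mm) begins 54 mm behind the grasp point. The pads swing forward as they close: fully open they stand 13 mm farther back than shut.
Start: joints at [-63.312, 4.979, 10.078, 95.1, 0, 90], TCP at [0.247, -0.491, 0.231] pointing down, gripper open.
Joint ranges: [-179.16, 179.16], [-48.56, 103.87], [-65.8, 70.77], [-126.05, 130.52], [-82.76, 87.17], [-180, 180]. Speed limits (degrees/s): [127.2, 127.2, 147.25, 180, 180, 180].

### API

Orientations are given as [roll, pitch, yaw] about the fixed x, y, z axes, in that order (R = Rz(yaw) Ry(pitch) Rx(roll)).
In Python, from workcell import * gives the robot as it stands.
- The arm moves only by the tool servo_tool, never from a script. Its argument "moves" is a list of rows, each a list of 4 numbers: the shift along the world's x, y, z in fractions of the full range, 1 being 800 mm, then the turn about the world's z in normalised numbers (1 is 2 pi rad). A call has 1 to 20 rows; each row is the pose to reach, as a shift and turn from the pose commanded when the call began; what a row does not reach only later rows make up. A row lasts 1/12 s, in which the tool goes at most 41.7 mm and 7.16 degrees, less where a joint would pass 70% of its speed; a pose out of reach is approached as far as the arm can. Shift and turn numbers lie between -1 and 1, and a call with a number outside is refused. A call with a gripper value outside its range is refused whole. "claw" is the closure, from 0 (fully open) to 1 (shut), set as the call begins (left out, the last holds). The fingers move at their own pace and stop on an object; "force" is the grip in N (left out, the last holds). Time passes only in rows, so rows that repeat a pose let the fingers close. It gives the time, the measured TCP pose, the force, the opening and the grip force at its end, in the units of the state.
- get_obs(): the state, without advancing time (a new reading comes with each control period).
- camera(name): name is "side" or "top" or "wrist"; returns the picture (480x640x3 uint8, red, green, blue); there is no depth.
- get_calibration(name): a dict with "fx", "fy", "cx", "cy" (pixels), "rvec" (rotation vector, rad) and "tvec" (3), from world to camera coordinates, as OpenCV has them; the wrist camera has in their place "tool_from_camera" (4x4, takes a point from camera to tool coordinates, whose origin is the TCP and whose axes are the flange's). Camera axes: x right, y down, z forward; pixel columns grow to the right and rows downward; lengths in m; the calibration is good to about 2 mm. A picture is of the moment at which its call begins: read the wrist's pose just before it. get_calibration takes no time and is no camera call.
- job_done(): hands the job in; it is judged then, once.
The state is a dict: "time": time; "q": joint angles; "qd": joint speeds; "joint_efforts": joint torques, N m; "ee_pos": TCP position; "tcp_rot": TCP orientation; "wrist_force": force on the tool from outside, world axes, zero at the start; "torque": the same for the moment, N m; "opening": finger opening in m; "grasp_force": force on a finger pad.
Only numpy, scipy, OpenCV 4.12 (cv2) and the standard library are available. Lean on these libraries where they do the work, as an engineer would, in place of code of your own. Each camera call takes 0.05 s, during which the arm holds its last target. There are 200 camera calls.

### The job

Take the brass casting out of the slide-jaw vice, stand it on the pale refractory block with its round sprue stub straight up, and let go of it. Then take it again and clamp it in the vice for sawing: sprue straight up, foot flat on the bed, near the middle of the jaws' width, its narrow sides to the jaws, and the sliding jaw pushed up snug so that it is held against the fixed jaw. Leave the crucibles, flask and tongs where they are.

Things in the scene. Friction and masses are not known exactly. Their poses are not given: they have to be found in the camera images.
- casting: Brass casting, 0.6 kg: block 60 (x) by 28 (y) by 44 mm (z); round sprue stub, diameter 16, length 22 mm, in the middle of the +x end, along +x. Origin: centre of the block without stub. Broad sides (60 x 44) are the +-y faces, narrow sides (60 x 28) the +-z faces. Starts loose in the vice, z up, broad sides to the jaws, stub along the vice's +x, roughly away from the robot.
- sprue_tip (a point): Centre of the free end of the sprue stub, 52 mm from the casting's origin along its +x.
- vice: Low slide-jaw vice fixed to the counter. Bed 84 (x) by 190 mm (y), flat, top 24 mm above the counter. Origin under the bed's centre, on the counter; z up. Jaws close along y. Fixed jaw: face at y = +40 mm, body on to y = +74 mm. Both jaws: 76 mm wide (x -38 to 38), tops 38 mm above the counter (14 above the bed). Open at its +x and -x ends.
- jaw (a joint): Sliding jaw: the gap between the jaw faces in m, 0 (touching) to 0.062 (open). Opens towards the vice's -y: its face is at vice y = 40 mm minus the gap. About 3 N of friction, no spring, stays where left. Starts at 30 to 36 mm.
- jaw_knob (a point): Grip point of the sliding jaw's upright knob, a chrome pin of diameter 16 mm standing 42 mm above the jaw (top 80 mm above the counter), 58 mm behind the jaw's face (towards vice -y), at vice x = 0. The point is on its axis, 64 mm above the counter. The jaw reaches 14 mm further back. It moves with the jaw.
- brick: Pale refractory soldering block fixed to the counter, 110 mm (x) by 150 mm (y) by 30 mm high, flat top. Origin under its centre, on the counter.
- crucible_large: Bystander: graphite crucible standing upright, 72 mm across its rim, 90 mm high. Origin at the centre of its underside.
- crucible_small: Bystander: graphite crucible standing upright, 58 mm across its rim, 70 mm high. Origin at the centre of its underside.
- flask: Bystander: cast-iron casting flask, an open cylinder standing upright, 80 mm across, 100 mm high. Origin at the centre of its underside.
- tongs: Bystander: steel tongs lying flat along their x, 250 mm long, up to 50 mm wide, 10 mm high. Origin near the middle, 4 mm above the counter.
Mind the look-alikes: they are no part of the job. Of the things shaped like the vice, the dark steel one is meant. Several things have the shape of the casting; the one meant has the colours described above.

How it is judged (in metres and radians):
On the way:
1. the casting stands on the refractory block, sprue up, at rest and let go (angle between casting's own x axis and vertical below 0.1 rad and z of casting in the frame of brick between 0.055 and 0.065 m and x of casting in the frame of brick between -0.06 and 0.06 m and y of casting in the frame of brick between -0.08 and 0.08 m and linear speed of casting below 0.02 m/s and angular speed of casting below 0.2 rad/s and contact force between the fingers and casting below 0.05 N), for 0.2 s.
At the end, for the whole second after the job is handed in: Casting at rest in the vice, let go, sprue up (within 0.08 rad), foot on the bed and narrow side at the fixed jaw (within 3 mm), narrow sides facing the jaws (0.08 rad), within 18 mm of the jaws' middle, jaw gap within 2.5 mm of 44 mm (angle between casting's own x axis and vertical below 0.08 rad and z of casting in the frame of vice between 0.051 and 0.057 m and x of casting in the frame of vice between -0.018 and 0.018 m and y of casting in the frame of vice between 0.015 and 0.021 m and angle between the z axis of casting and the y axis of vice, either way round below 0.08 rad and value of joint jaw between 0.0415 and 0.0465 m and linear speed of casting below 0.02 m/s and angular speed of casting below 0.2 rad/s and contact force between the fingers and casting below 0.05 N); the robot touches nothing.
It fails at once if the crucible large is shifted more than 25 mm or tipped (distance of crucible_large from where it was at the start of the episode above 0.025 m or angle between crucible_large's own z axis and vertical above 0.3 rad).
It fails at once if the crucible small is shifted more than 25 mm or tipped (distance of crucible_small from where it was at the start of the episode above 0.025 m or angle between crucible_small's own z axis and vertical above 0.3 rad).
It fails at once if the flask is shifted more than 25 mm or tipped (distance of flask from where it was at the start of the episode above 0.025 m or angle between flask's own z axis and vertical above 0.3 rad).
It fails at once if the tongs is shifted more than 25 mm or tipped (distance of tongs from where it was at the start of the episode above 0.025 m or angle between tongs's own z axis and vertical above 0.3 rad).
It also fails if it takes over 72 s, if anything falls off the work surface, if the arm or the gripper's body presses on something with over 40 N, if the wrist force passes 120 N, or if a joint passes its speed limit or range.

## Working session

There is one attempt and no reset: what is moved stays moved. The work goes in short steps, Python scripts to look and compute and a tool call to move; the robot and the scene stay as the last step left them, time stands still between calls to the robot, and variables do not carry over. Pictures are saved under pics/ and viewed, at most 10 in all, crops included, and the job is handed in when it is done.

Besides the shell and the picture viewer there is one more tool, called after "Emit:" as a command line: name --pt "numbers of a row" for each row, then --argument value for the rest. servo_tool: Moves the arm, as the interface text tells. Its arguments: {"type":"object","properties":{"moves":{"type":"array","items":{"type":"array","items":{"type":"number"}}},"claw":{"type":"number"},"force":{"type":"number"}},"required":["moves"]}

```bash
mkdir -p pics; ls; python3 - <<'E'
from workcell import *
import cv2
for n in ("side","top"):
    im=camera(n); cv2.imwrite(f"pics/{n}0.png",im[:,:,::-1]); print(n,get_calibration(n))
im=camera("wrist"); cv2.imwrite("pics/wrist0.png",im[:,:,::-1]); print(get_calibration("wrist"))
print(get_obs())
E
```

```text
pics
side {'fx': 464.7775030882168, 'fy': 464.7775030882168, 'cx': 324.04266547519654, 'cy': 233.5014480078225, 'rvec': array([ 0.1815349 , -2.68329721,  1.45490574]), 'tvec': array([0.51017017, 0.07742596, 1.07596871])}
top {'fx': 537.1345625807235, 'fy': 537.1345625807235, 'cx': 322.73670667945964, 'cy': 242.47000695304092, 'rvec': array([ 2.16847019, -2.13249782,  0.13569033]), 'tvec': array([0.06148475, 0.50290022, 1.08121608])}
{'fx': 376.2449939202745, 'fy': 376.2449939202745, 'cx': 324.3876793386505, 'cy': 237.17950311643756, 'tool_from_camera': array([[ 1.70678901e-04, -9.49880247e-01, -3.12613959e-01,
         8.10922116e-02],
       [ 9.99997872e-01,  8.04873385e-04, -1.89964259e-03,
        -9.45129386e-04],
       [ 2.05604763e-03, -3.12612969e-01,  9.49878363e-01,
        -1.41556643e-01],
       [ 0.00000000e+00,  0.00000000e+00,  0.00000000e+00,
         1.00000000e+00]])}
{'time': 0.15, 'q': array([-6.33104541e+01,  5.00426875e+00,  1.00447181e+01,  9.50979963e+01,
       -1.10651994e-04,  8.99998004e+01]), 'qd': array([ 0.00245893, -0.08036481,  0.09974742,  0.01614861, -0.01048173,
       -0.00510795]), 'joint_efforts': array([ 1.04575625e-03, -5.20763075e+01,  4.65045226e+01,  1.38546154e-02,
       -8.62506568e-06,  1.04016780e-05]), 'ee_pos': array([ 0.24696172, -0.49125322,  0.23074053]), 'tcp_rot': array([-1.79942453e+02,  1.10451426e-04,  2.66897456e+01]), 'wrist_force': array([ 0.62976587, -0.37092865, -0.67189016]), 'torque': array([ 0.03674338, -0.00994604,  0.00851484]), 'grasp_force': 0.0, 'opening': 0.0852653699886431}
```

View pics/top0.png

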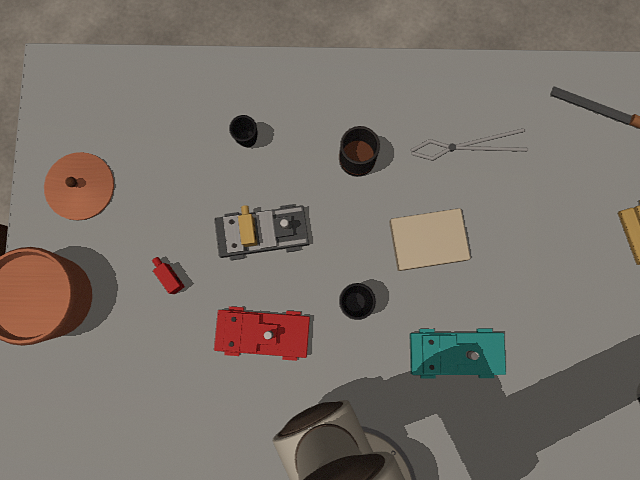

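View pics/side0.png

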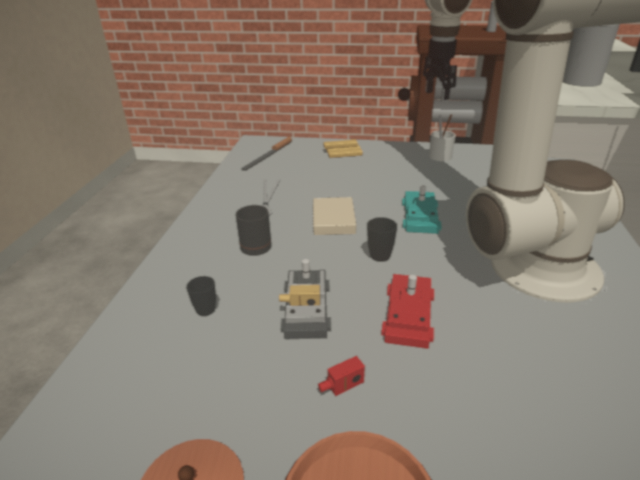

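The top view shows the steel vice at about (263,231), with the brass casting at (248,227) and its stub up-image (world +x). The brick is at (430,239) and the knob at (284,223). The small crucibles are at (243,130) and (357,300), the flask is at (359,151), and the tongs are around (470,147). The side view agrees with this. Next I'll enlarge the top view to pick corners.

```bash
cat > h.py <<'E'
import numpy as np, cv2
from workcell import *
def cam(n):
    c=get_calibration(n); K=np.array([[c['fx'],0,c['cx']],[0,c['fy'],c['cy']],[0,0,1]])
    if 'rvec' in c: return K,cv2.Rodrigues(c['rvec'])[0],np.array(c['tvec'])
    o=get_obs(); from scipy.spatial.transform import Rotation as Ro
    T=np.eye(4); T[:3,:3]=Ro.from_euler('xyz',o['tcp_rot'],degrees=True).as_matrix(); T[:3,3]=o['ee_pos']
    M=np.linalg.inv(T@c['tool_from_camera']); return K,M[:3,:3],M[:3,3]
def world(C,uv,z):
    K,R,t=C; uv=np.atleast_2d(uv).astype(float); d=(R.T@np.linalg.inv(K)@np.c_[uv,np.ones(len(uv))].T).T; o=-R.T@t
    return o+d*((z-o[2])/d[:,2])[:,None]
def pix(C,P):
    K,R,t=C; p=(K@(R@np.atleast_2d(P).T+t[:,None])).T; return p[:,:2]/p[:,2:]
E
python3 - <<'E'
import cv2
im=cv2.imread('pics/top0.png')
a=cv2.resize(im[195:270,205:320],None,fx=6.9,fy=6.9,interpolation=cv2.INTER_CUBIC)
cv2.imwrite('pics/topc.png',a)
from h import *
C=cam('top'); S=cam('side')
for n,uv,z in [('brick',[(390,217),(462,208),(470,260),(398,270)],.03),('knob',[(284,223)],.08),('cast',[(248,232)],.06),('cruc',[(243,124),(357,293),(360,139)],.08)]:
    print(n,np.round(world(C,uv,z),4).tolist())
E
```

```text
brick [[0.5583, -0.07, 0.03], [0.5799, -0.2208, 0.03], [0.4707, -0.2355, 0.03], [0.4474, -0.0865, 0.03]]
knob [[0.5336, 0.1476, 0.08]]
cast [[0.5172, 0.2219, 0.06]]
cruc [[0.7377, 0.2371, 0.08], [0.3967, 0.0006, 0.08], [0.7096, -0.0028, 0.08]]
```

View pics/topc.png

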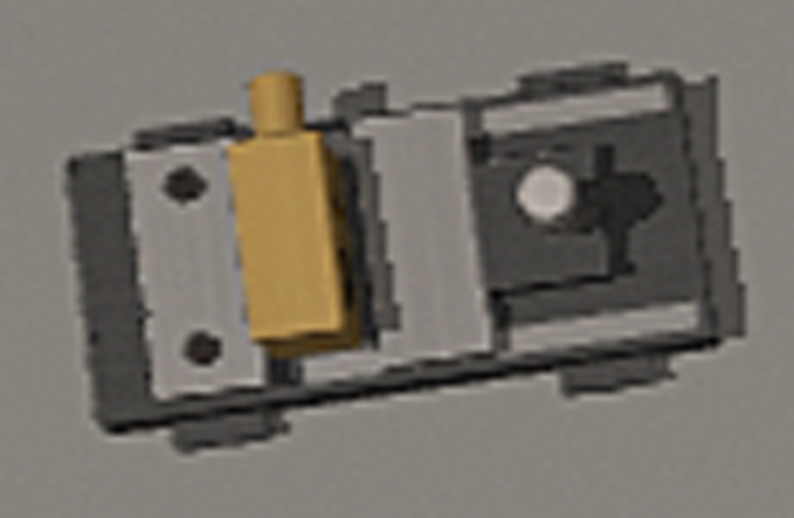

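The crop shows the casting's top corners at (230,148), (322,135), (343,325) and (252,341). The bed corners are at (70,158), (102,428), (714,338) and (680,75), and the knob top is at (546,192). I'll fit poses to these points.

```bash
python3 - <<'E'
from h import *
from scipy.optimize import least_squares
C=cam('top')
f=lambda L:(np.array(L,float)+.5)/6.9-.5+[205,195]
def fit(P,uv,z):
    W=world(C,uv,z)[:,:2];P=np.array(P)
    r=least_squares(lambda p:((np.c_[P[:,0]*np.cos(p[2])-P[:,1]*np.sin(p[2])+p[0],P[:,0]*np.sin(p[2])+P[:,1]*np.cos(p[2])+p[1]])-W).ravel(),[.5,.2,0.1])
    return np.round(r.x,4),np.round(r.fun*1000,1)
print('bed',fit([(.042,.095),(-.042,.095),(-.042,-.095),(.042,-.095)],f([(70,158),(102,428),(714,338),(680,75)]),.024))
print('fixjaw',fit([(.038,.074),(-.038,.074),(-.038,.04)],f([(125,150),(155,397),(265,383)]),.038))
print('cast',fit([(.03,.014),(.03,-.014),(-.03,-.014),(-.03,.014)],f([(230,148),(322,135),(343,325),(252,341)]),.068))
print('brick',fit([(.055,.075),(.055,-.075),(-.055,-.075),(-.055,.075)],[(390,217),(462,208),(470,260),(398,270)],.03))
print('knob',world(C,f([(546,192)]),.08), 'slide face',world(C,f([(355,118),(385,340)]),.038))
E
```

```text
bed (array([0.5259, 0.1993, 0.1579]), array([ 0. ,  1.2, -0.3,  1.3, -0.9, -1.8,  1.1, -0.7]))
fixjaw (array([0.5265, 0.2   , 0.1532]), array([ 0.1, -0. , -0.2,  0.4,  0.2, -0.4]))
cast (array([0.5223, 0.2247, 0.1514]), array([ 1.4,  0.8,  1.3, -0. , -1.8, -1. , -0.9,  0.3]))
brick (array([ 0.5141, -0.1532,  0.1458]), array([-0.7, -1. , -0.5,  1.4, -0.1,  0.1,  1.3, -0.4]))
knob [[0.53478537 0.1482322  0.08      ]] slide face [[0.56361086 0.20992715 0.038     ]
 [0.4961955  0.19868238 0.038     ]]
```

Units first: shifts go in shares of 800 mm and turns go in shares of 2 pi rad. So 72.4 cm / 80 = 0.905, 32.55 cm / 80 = 0.4069, -0.311 rad / 6.2832 = -0.0495.

Emit:
servo_tool --pt "0.05 0.1 0 -0.0064" --pt "0.4069 0.905 -0.075 -0.0495" --pt "0.4069 0.905 -0.075 -0.0495" --pt "0.4069 0.905 -0.075 -0.0495" --pt "0.4069 0.905 -0.075 -0.0495" --pt "0.4069 0.905 -0.075 -0.0495" --pt "0.4069 0.905 -0.075 -0.0495" --pt "0.4069 0.905 -0.075 -0.0495" --pt "0.4069 0.905 -0.075 -0.0495" --pt "0.4069 0.905 -0.075 -0.0495" --pt "0.4069 0.905 -0.075 -0.0495" --pt "0.4069 0.905 -0.075 -0.0495" --pt "0.4069 0.905 -0.075 -0.0495" --pt "0.4069 0.905 -0.075 -0.0495" --pt "0.4069 0.905 -0.075 -0.0495" --pt "0.4069 0.905 -0.075 -0.0495" --pt "0.4069 0.905 -0.075 -0.0495" --pt "0.4069 0.905 -0.075 -0.0495" --pt "0.4069 0.905 -0.075 -0.0495" --pt "0.4069 0.905 -0.075 -0.0495" --claw 0 --force 20

```text
time: 1.82
ee_pos: [0.5794, 0.1355, 0.1721]
tcp_rot: [-178.4, 0.1, 12.5]
wrist_force: [0.6, -1.6, 0.2]
opening: 0.0852
grasp_force: 0.0
```

In the tool's units: 9.7 cm / 80 = 0.1213, 8.5 cm / 80 = 0.1063, -0.063 rad / 6.2832 = -0.01.

Emit:
servo_tool --pt "-0.0038 0.0375 0 -0.0048" --pt "-0.0075 0.075 0 -0.008" --pt "-0.0088 0.1063 -0.0125 -0.01" --pt "-0.0088 0.1213 -0.025 -0.01" --pt "-0.0088 0.1213 -0.025 -0.01" --pt "-0.0088 0.1213 -0.025 -0.01"

```text
time: 2.32
ee_pos: [0.5887, 0.1505, 0.154]
tcp_rot: [-176.6, 0.2, 12.8]
wrist_force: [-0.4, -0.3, 0.1]
opening: 0.0855
grasp_force: 0.0
```

```bash
python3 - <<'E'
from h import *
o=get_obs(); C=cam('wrist'); im=camera('wrist'); cv2.imwrite('pics/w1.png',im[:,:,::-1]); print(o['ee_pos'],o['tcp_rot'])
a=.155;R=np.array([[np.cos(a),-np.sin(a)],[np.sin(a),np.cos(a)]]); v=np.array([.526,.1995])
for P in [(.052,.0255,.046),(.03,.0255,.068),(.038,.04,.038),(.038,.074,.038),(-.038,.04,.038),(0,-.052,.08)]:
    print(P,pix(C,np.r_[R@P[:2]+v,P[2]]))
E
```

```text
[0.58874914 0.15045027 0.15399265] [-176.64506114    0.17978229   12.81981544]
(0.052, 0.0255, 0.046) [[217.33005764 228.20090939]]
(0.03, 0.0255, 0.068) [[207.2221845  269.13483096]]
(0.038, 0.04, 0.038) [[201.99625031 241.43503874]]
(0.038, 0.074, 0.038) [[156.94418755 237.56318118]]
(-0.038, 0.04, 0.038) [[205.33631374 330.43136901]]
(0, -0.052, 0.08) [[318.23122761 328.5350995 ]]
```

View pics/w1.png

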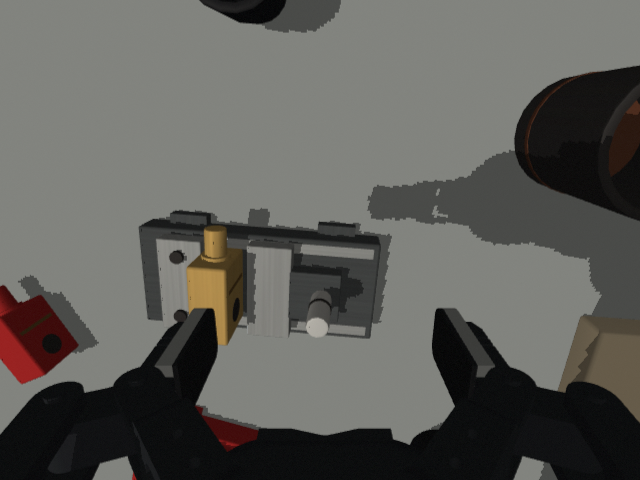

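The wrist view matches the predictions, with the stub tip at (215,230) and the knob at (318,328). But the tool stopped short and tilted, so I'll check the joints.

```bash
python3 - <<'E'
from h import *
o=get_obs(); print(o['q'],o['qd'],o['ee_pos'],o['tcp_rot'],o['time'])
E
```

```text
[ 12.76824782  12.21974163   9.59295716  87.55269594   3.35911749
 179.94377069] [ 0.01368654 -0.3575346   0.72755877  0.72677367  0.00116522  0.09077612] [0.58877251 0.15054547 0.15405904] [-1.76640708e+02  1.76185619e-01  1.28243808e+01] 2.3667
```

The wrist joint is at its 180° limit, since yaw = q1 − q6 + 180. I'll use the half-turned grasp instead.

In the tool's units: 2.4 rad / 6.2832 = 0.382.

Emit:
servo_tool --pt "0 0 0 0.0191" --pt "0 0 0 0.0382" --pt "0 0 0 0.0573" --pt "0 0 0 0.0764" --pt "0 0 0 0.0955" --pt "0 0 0 0.1146" --pt "0 0 0 0.1337" --pt "0 0 0 0.1528" --pt "0 0 0 0.1719" --pt "0 0 0 0.191" --pt "0 0 0 0.2101" --pt "0 0 0 0.2292" --pt "0 0 0 0.2483" --pt "0 0 0 0.2674" --pt "0 0 0 0.2865" --pt "0 0 0 0.3056" --pt "0 0 0 0.3247" --pt "0 0 0 0.3438" --pt "0 0 0 0.3629" --pt "0 0 0 0.382"

```text
time: 4.03
ee_pos: [0.5891, 0.1507, 0.1553]
tcp_rot: [-176.6, 0.1, 150.7]
wrist_force: [-0.1, -0.7, 0.1]
opening: 0.0852
grasp_force: 0.0
```

Hitting the limit left a 3.4° tilt in the commanded pose. I'll carry the turn on to the opposite wrist limit and push the tilt back out there.

In the tool's units: 2.4 rad / 6.2832 = 0.382.

Emit:
servo_tool --pt "0 0 0 0.0191" --pt "0 0 0 0.0382" --pt "0 0 0 0.0573" --pt "0 0 0 0.0764" --pt "0 0 0 0.0955" --pt "0 0 0 0.1146" --pt "0 0 0 0.1337" --pt "0 0 0 0.1528" --pt "0 0 0 0.1719" --pt "0 0 0 0.191" --pt "0 0 0 0.2101" --pt "0 0 0 0.2292" --pt "0 0 0 0.2483" --pt "0 0 0 0.2674" --pt "0 0 0 0.2865" --pt "0 0 0 0.3056" --pt "0 0 0 0.3247" --pt "0 0 0 0.3438" --pt "0 0 0 0.3629" --pt "0 0 0 0.382"

```text
time: 5.7
ee_pos: [0.589, 0.1507, 0.1554]
tcp_rot: [-176.6, 0.1, -71.8]
wrist_force: [-0.0, -0.2, 0.3]
opening: 0.085
grasp_force: 0.0
```

In the tool's units: 1.4 rad / 6.2832 = 0.2228.

Emit:
servo_tool --pt "0 0 0 0.0191" --pt "0 0 0 0.0382" --pt "0 0 0 0.0573" --pt "0 0 0 0.0764" --pt "0 0 0 0.0955" --pt "0 0 0 0.1146" --pt "0 0 0 0.1337" --pt "0 0 0 0.1528" --pt "0 0 0 0.1719" --pt "0 0 0 0.191" --pt "0 0 0 0.2101" --pt "0 0 0 0.2228" --pt "0 0 0 0.2228"

```text
time: 6.78
ee_pos: [0.5891, 0.1507, 0.1552]
tcp_rot: [-176.6, 0.1, 8.3]
wrist_force: [0.1, 0.2, 0.1]
opening: 0.0857
grasp_force: 0.0
```

```bash
python3 - <<'E'
from h import *
o=get_obs(); print(o['q'],o['ee_pos'],o['tcp_rot'],o['time'])
E
```

```text
[  12.7729718    11.91711175    9.36252367   87.2826867     3.35769693
 -175.48722365] [0.58912772 0.15067012 0.1551773 ] [-1.76639907e+02  1.01815554e-01  8.26795122e+00] 6.7833
```

In the tool's units: -8 cm / 80 = -0.1, -6 cm / 80 = -0.075, 0.075 rad / 6.2832 = 0.0119.

Emit:
servo_tool --pt "0 0 0 0.0119" --pt "0 -0.025 0 0.0119" --pt "0 -0.05 0 0.0119" --pt "0 -0.075 0 0.0119" --pt "0 -0.1 0 0.0119" --pt "0 -0.1 0 0.0119"

```text
time: 7.28
ee_pos: [0.5835, 0.1023, 0.1554]
tcp_rot: [-178.1, 0.1, 8.9]
wrist_force: [0.0, -0.2, -1.0]
opening: 0.0854
grasp_force: 0.0
```

```bash
python3 - <<'E'
from h import *
o=get_obs(); print(o['q'],o['ee_pos'],o['tcp_rot'],o['time'])
E
```

```text
[   9.04589133   10.05962858    7.28060959   87.34794225    1.85823167
 -179.87656203] [0.58354885 0.1022622  0.15539656] [-1.78142046e+02  1.30963610e-01  8.92251794e+00] 7.2833
```

In the tool's units: -8 cm / 80 = -0.1, -6 cm / 80 = -0.075.

Emit:
servo_tool --pt "0 -0.025 0 0" --pt "0 -0.05 0 0" --pt "0 -0.075 0 0" --pt "0 -0.1 0 0" --pt "0 -0.1 0 0"

```text
time: 7.7
ee_pos: [0.58, 0.059, 0.1551]
tcp_rot: [-179.7, 0.2, 5.6]
wrist_force: [0.5, -0.9, -0.4]
opening: 0.0852
grasp_force: 0.0
```

```bash
python3 - <<'E'
from h import *
o=get_obs(); print(o['q'],o['ee_pos'],o['tcp_rot'],o['time'])
E
```

```text
[   5.66365903    8.83660068    5.87623789   87.2356627     0.29533509
 -179.93637248] [0.58004669 0.05900106 0.15507825] [-179.70488278    0.19635334    5.60003198] 7.7
```

In the tool's units: 17.36 cm / 80 = 0.217, -0.75 cm / 80 = -0.0094, 0.058 rad / 6.2832 = 0.0092.

Emit:
servo_tool --pt "-0.0025 0.0438 0 0" --pt "-0.005 0.0875 0 0" --pt "-0.0063 0.1313 0 0.0032" --pt "-0.0088 0.175 0 0.0092" --pt "-0.0094 0.217 -0.025 0.0092" --pt "-0.0094 0.217 -0.0625 0.0092" --pt "-0.0094 0.217 -0.0875 0.0092" --pt "-0.0094 0.217 -0.0875 0.0092" --pt "-0.0094 0.217 -0.0875 0.0092"

```text
time: 8.45
ee_pos: [0.5721, 0.2337, 0.0844]
tcp_rot: [-179.7, 0.3, 9.0]
wrist_force: [0.3, 0.2, 1.4]
opening: 0.0854
grasp_force: 0.0
```

```bash
python3 - <<'E'
from h import *
o=get_obs(); print(o['q'],o['ee_pos'],o['tcp_rot'],o['time'])
im=camera('wrist'); cv2.imwrite('pics/w2.png',im[:,:,::-1])
E
```

```text
[  22.05546482   14.12024572    4.20988731   80.32741548    0.36651888
 -166.98850977] [0.5720691  0.23374243 0.08438868] [-179.69642484    0.31418909    9.04404642] 8.45
```

View pics/w2.png

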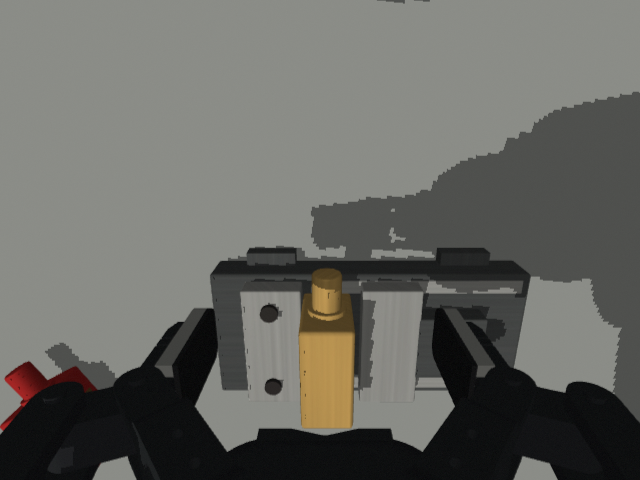

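The stub at about (327,290) is centred between the pads, at columns 215 and 436. I'll descend and grip gently.

In the tool's units: -5.2 cm / 80 = -0.065, -4.6 cm / 80 = -0.0575.

Emit:
servo_tool --pt "0 -0.0013 -0.0213 0" --pt "0 -0.0013 -0.0425 0" --pt "0 -0.0013 -0.0575 0" --pt "0 -0.0013 -0.065 0" --pt "0 -0.0013 -0.065 0" --pt "0 -0.0013 -0.065 0" --claw 0

```text
time: 9.0
ee_pos: [0.5731, 0.2329, 0.034]
tcp_rot: [-179.7, 0.1, 9.0]
wrist_force: [0.3, -0.4, -0.4]
opening: 0.0852
grasp_force: 0.0
```

Emit:
servo_tool --pt "0 0 0 0" --pt "0 0 0 0" --pt "0 0 0 0" --pt "0 0 0 0" --pt "0 0 0 0" --pt "0 0 0 0" --pt "0 0 0 0" --pt "0 0 0 0" --pt "0 0 0 0" --pt "0 0 0 0" --pt "0 0 0 0" --pt "0 0 0 0" --claw 1 --force 20

```text
time: 10.0
ee_pos: [0.5727, 0.233, 0.0332]
tcp_rot: [-179.7, 0.2, 9.0]
wrist_force: [-0.5, 0.8, 3.4]
opening: 0.0146
grasp_force: 19.5
```

In the tool's units: -7.64 cm / 80 = -0.0955, 5.7 cm / 80 = 0.0713.

Emit:
servo_tool --pt "-0.0044 -0.0006 0.0119 0" --pt "-0.0101 -0.0016 0.0236 0" --pt "-0.0175 -0.0028 0.0344 0" --pt "-0.0259 -0.004 0.0438 0" --pt "-0.0356 -0.0055 0.0519 0" --pt "-0.0464 -0.0073 0.0588 0" --pt "-0.0581 -0.0091 0.065 0" --pt "-0.0704 -0.011 0.0688 0" --pt "-0.0825 -0.013 0.0713 0" --pt "-0.0955 -0.0149 0.0719 0" --pt "-0.0955 -0.0149 0.0719 0" --pt "-0.0955 -0.0149 0.0719 0"

```text
time: 11.0
ee_pos: [0.4957, 0.2211, 0.0917]
tcp_rot: [-179.6, 0.1, 9.1]
wrist_force: [0.4, -0.7, 7.1]
opening: 0.0151
grasp_force: 24.1
```

```bash
python3 - <<'E'
from h import *
im=camera('side'); im2=camera('wrist')
C=cam('side'); 
a=cv2.resize(im[240:350,250:390],None,fx=4,fy=4,interpolation=cv2.INTER_CUBIC)
b=np.zeros((440,800,3),np.uint8); b[:, :560]=a; b[:180,560:]=cv2.resize(im2,(240,180))
cv2.imwrite('pics/s3.png',b[:,:,::-1]); print(get_obs())
E
```

```text
{'time': 11.1, 'q': array([  23.83358058,    3.59702074,   -6.81849701,   79.58975878,
          0.3713376 , -165.21761615]), 'qd': array([-0.04411127,  0.35799852,  0.26696307,  0.02440768,  0.0827455 ,
       -0.02087931]), 'joint_efforts': array([ 5.73954396e-01, -4.64261520e+01,  4.22852111e+01, -6.74138966e-03,
        3.33615979e-01,  1.63491938e-02]), 'ee_pos': array([0.49603494, 0.22114413, 0.09169202]), 'tcp_rot': array([-1.79642299e+02,  9.98474935e-02,  9.05149131e+00]), 'wrist_force': array([ 0.95824143, -1.70043159,  8.94570798]), 'torque': array([-0.2806878 , -0.0881516 , -0.02375409]), 'grasp_force': 24.16275680065155, 'opening': 0.015080901405689105}
```

View pics/s3.png

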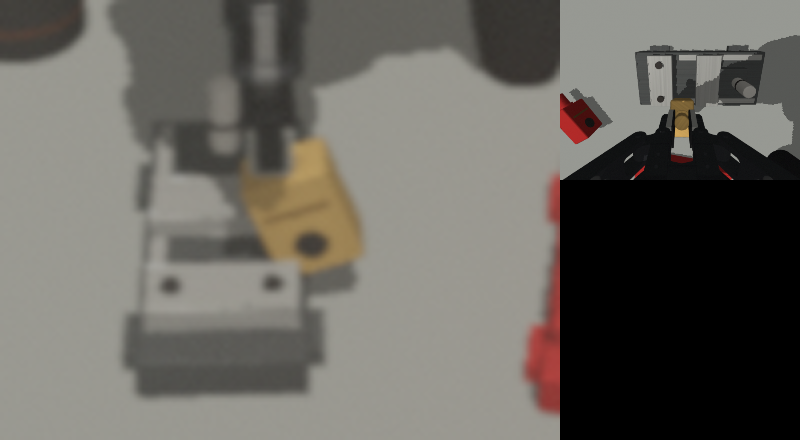

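The casting has pivoted about 75° as planned, leaning about 18° in the side crop. I'll finish the arc and then lift.

In the tool's units: 8 cm / 80 = 0.1, -0.32 cm / 80 = -0.004.

Emit:
servo_tool --pt "-0.0063 -0.001 0 0" --pt "-0.0125 -0.002 -0.0006 0" --pt "-0.0188 -0.003 -0.0019 0" --pt "-0.025 -0.004 -0.0038 0" --pt "-0.0275 -0.0044 -0.0038 0" --pt "-0.0275 -0.0044 -0.0038 0" --pt "-0.0275 -0.0044 0.0125 0" --pt "-0.0275 -0.0044 0.0375 0" --pt "-0.0275 -0.0044 0.075 0" --pt "-0.0275 -0.0044 0.1 0" --pt "-0.0275 -0.0044 0.1 0" --pt "-0.0275 -0.0044 0.1 0"

```text
time: 12.1
ee_pos: [0.474, 0.2176, 0.1699]
tcp_rot: [-179.7, 0.2, 9.1]
wrist_force: [-0.4, 0.5, -6.3]
opening: 0.0149
grasp_force: 24.5
```

```bash
python3 - <<'E'
from h import *
o=get_obs(); im=camera('side'); C=cam('side'); g=o['ee_pos']+[0,0,.019]; u,v=pix(C,g)[0].astype(int); print(u,v,o['ee_pos'],o['tcp_rot'],o['wrist_force'],o['opening'],o['time'],o['q'])
cr=im[v-40:v+80,u-70:u+70]
cv2.imwrite('pics/s4.png',cv2.resize(cr,None,fx=4,fy=4,interpolation=cv2.INTER_CUBIC)[:,:,::-1])
E
```

```text
327 236 [0.47395479 0.21763273 0.16989599] [-179.65852589    0.21308451    9.0521741 ] [-0.4004032   0.53096518 -6.33876809] 0.014866171720078404 12.1 [  24.45303165    0.36633091   -1.5096348    88.23878086    0.38580107
 -164.5988938 ]
```

View pics/s4.png

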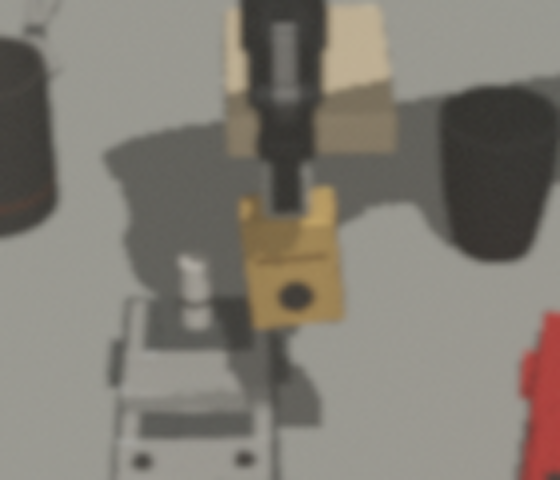

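The casting hangs within about 6° of vertical; its block is at (295,260) in the crop. I'll carry it to the brick, turning −90° on the way so it already suits the vice.

In the tool's units: -37 cm / 80 = -0.4625, -36 cm / 80 = -0.45, -1.57 rad / 6.2832 = -0.2499.

Emit:
servo_tool --pt "0.0013 -0.0063 0.0038 -0.0048" --pt "0.0025 -0.025 0.0075 -0.0159" --pt "0.0063 -0.0563 0.0125 -0.0318" --pt "0.01 -0.0938 0.0125 -0.0493" --pt "0.0138 -0.1313 0.0125 -0.0668" --pt "0.0188 -0.1688 0.0125 -0.0859" --pt "0.0225 -0.2063 0.0125 -0.105" --pt "0.0263 -0.2438 0.0125 -0.1241" --pt "0.0313 -0.2813 0.0125 -0.1432" --pt "0.035 -0.3188 0.0125 -0.1623" --pt "0.0388 -0.3563 0.0125 -0.1814" --pt "0.0425 -0.3938 0.0125 -0.2005" --pt "0.0463 -0.425 0.0063 -0.218" --pt "0.0488 -0.45 0 -0.2324" --pt "0.05 -0.4625 -0.0125 -0.2435" --pt "0.05 -0.4625 -0.025 -0.2499" --pt "0.05 -0.4625 -0.0375 -0.2499" --pt "0.05 -0.4625 -0.05 -0.2499" --pt "0.05 -0.4625 -0.0625 -0.2499" --pt "0.05 -0.4625 -0.0625 -0.2499"

```text
time: 13.82
ee_pos: [0.5131, -0.1517, 0.1176]
tcp_rot: [-179.9, 0.3, -80.8]
wrist_force: [-0.7, -0.6, -5.3]
opening: 0.0149
grasp_force: 24.4
```

Emit:
servo_tool --pt "0 0 -0.0063 0" --pt "0 0 -0.0125 0" --pt "0 0 -0.0175 0" --pt "0 0 -0.0213 0" --pt "0 0 -0.025 0" --pt "0 0 -0.0275 0" --pt "0 0 -0.03 0" --pt "0 0 -0.0313 0" --pt "0 0 -0.0325 0" --pt "0 0 -0.0325 0" --pt "0 0 -0.0325 0"

```text
time: 14.73
ee_pos: [0.5144, -0.1524, 0.0948]
tcp_rot: [-179.6, 0.2, -80.9]
wrist_force: [-0.3, -0.3, -2.3]
opening: 0.015
grasp_force: 24.6
```

In the tool's units: -0.4 cm / 80 = -0.005, -0.3 cm / 80 = -0.0038.

Emit:
servo_tool --pt "0 0 -0.0019 0" --pt "0 0 -0.0038 0" --pt "0 0 -0.005 0" --pt "0 0 -0.005 0"

```text
time: 15.07
ee_pos: [0.5155, -0.1524, 0.0945]
tcp_rot: [-179.4, 0.1, -80.9]
wrist_force: [-6.8, 5.4, 21.8]
opening: 0.0145
grasp_force: 27.6
```

```bash
python3 - <<'E'
from h import *
o=get_obs(); im=camera('side'); C=cam('side'); g=o['ee_pos']+[0,0,.0]; u,v=pix(C,g)[0].astype(int); print(u,v,o['ee_pos'],o['wrist_force'],o['torque'])
cr=im[v-50:v+50,u-70:u+70]
cv2.imwrite('pics/s5.png',cv2.resize(cr,None,fx=5,fy=5,interpolation=cv2.INTER_CUBIC)[:,:,::-1])
E
```

```text
331 188 [ 0.51551958 -0.1523997   0.09446969] [-6.80908489  5.40623229 21.83522869] [ 0.84968632  1.43159904 -0.01377398]
```

View pics/s5.png

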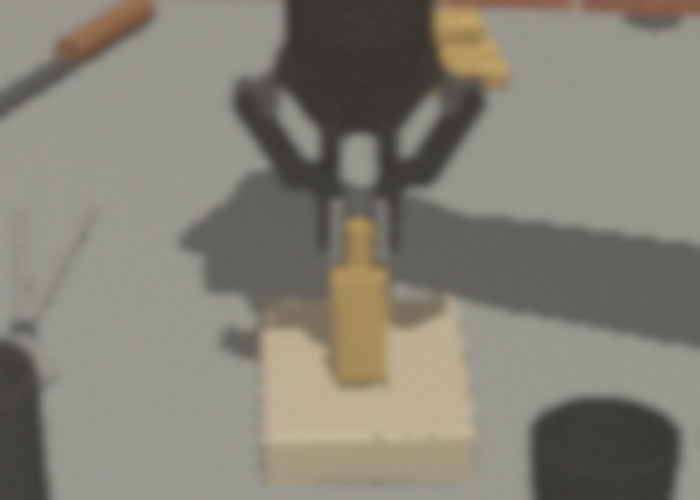

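The casting stands flat on the brick with its stub up in the fingers. I'll ease the press off and let go.

In the tool's units: 0.2 cm / 80 = 0.0025.

Emit:
servo_tool --pt "0 0 0.0025 0" --pt "0 0 0.0025 0"

```text
time: 15.28
ee_pos: [0.515, -0.1525, 0.0946]
tcp_rot: [-179.5, 0.1, -80.9]
wrist_force: [-2.2, 3.8, 12.5]
opening: 0.0149
grasp_force: 26.1
```

In the tool's units: 9 cm / 80 = 0.1125, 6 cm / 80 = 0.075.

Emit:
servo_tool --pt "0 0 0 0" --pt "0 0 0 0" --pt "0 0 0 0" --pt "0 0 0 0" --pt "0 0 0 0" --pt "0 0 0 0" --pt "0 0 0 0" --pt "0 0 0 0" --pt "0 0 0 0" --pt "0 0 0.0375 0" --pt "0 0 0.075 0" --pt "0 0 0.1125 0" --pt "0 0 0.1125 0" --pt "0 0 0.1125 0" --claw 0

```text
time: 16.45
ee_pos: [0.5152, -0.1527, 0.1844]
tcp_rot: [-179.5, 0.1, -80.9]
wrist_force: [-1.0, -0.3, 0.6]
opening: 0.0852
grasp_force: 0.0
```

```bash
python3 - <<'E'
from h import *
a=camera('top'); b=camera('side'); cv2.imwrite('pics/top6.png',a[:,:,::-1]); cv2.imwrite('pics/side6.png',b[:,:,::-1]); w=camera('wrist'); cv2.imwrite('pics/wr6.png',w[:,:,::-1])
import pickle; pickle.dump(cam('wrist'),open('w6.pkl','wb'))
cr=np.zeros((500,800,3),np.uint8)
cr[:500,:400]=cv2.resize(w[150:400,220:420],(400,500),interpolation=cv2.INTER_CUBIC)
cr[:500,400:]=cv2.resize(b[145:245,295:375],(400,500),interpolation=cv2.INTER_CUBIC)
cv2.imwrite('pics/c6.png',cr[:,:,::-1]); print(get_obs()['ee_pos'],get_obs()['tcp_rot'],get_obs()['time'])
E
```

```text
[ 0.51388971 -0.15229744  0.18134277] [-179.74800634    0.23597144  -80.91142416] 16.6
```

View pics/c6.png

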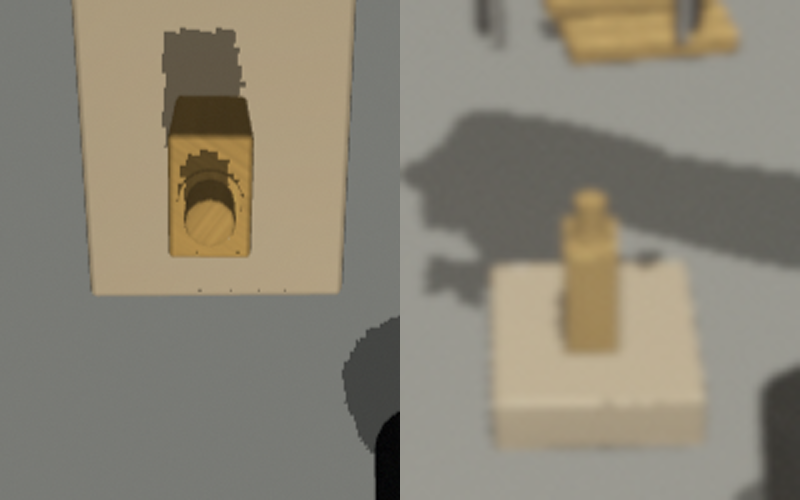

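The wrist crop shows the casting standing upright. Its block-top corners are at about (168,135), (252,135), (252,256) and (169,256), and the stub end is at (210,222). Next I'll compute its pose and detect the yellow block numerically.

```bash
python3 - <<'E'
from h import *
import pickle
C=pickle.load(open('w6.pkl','rb'))
uv=(np.array([(168,135),(252,135),(252,256),(169,256)])+.5)/2-.5+[220,150]
W=world(C,uv,.09); print(W[:,:2].round(4).tolist(),'centre',W.mean(0).round(4))
for i,j in((0,1),(3,2),(0,3),(1,2)):
    d=W[j]-W[i]; print(i,j,round(np.linalg.norm(d),4),round(np.degrees(np.arctan2(d[1],d[0])),1))
print('stub',world(C,(np.array([[210,222]])+.5)/2-.5+[220,150],.112))
C=cam('top'); im=cv2.imread('pics/top6.png')
E
```

```text
[[0.5301, -0.1649], [0.5035, -0.1692], [0.496, -0.1275], [0.5238, -0.123]] centre [ 0.5133 -0.1462  0.09  ]
0 1 0.0269 -170.8
3 2 0.0281 -170.8
0 3 0.0424 98.6
1 2 0.0424 100.1
stub [[ 0.51338047 -0.14628522  0.112     ]]
```

In the tool's units: 30.1 cm / 80 = 0.3763, 27.5 cm / 80 = 0.3438.

Emit:
servo_tool --pt "0.0025 0.0188 0 0" --pt "0.005 0.0563 0 0" --pt "0.0075 0.1 0 0" --pt "0.01 0.15 0 0" --pt "0.0138 0.2 0 0" --pt "0.0175 0.25 0 0" --pt "0.0213 0.3 0 0" --pt "0.0238 0.3438 -0.0125 0" --pt "0.0263 0.3763 -0.0375 0" --pt "0.0263 0.3763 -0.075 0" --pt "0.0263 0.3763 -0.1125 0" --pt "0.0263 0.3763 -0.1438 0" --pt "0.0263 0.3763 -0.1675 0" --pt "0.0263 0.3763 -0.1675 0" --pt "0.0263 0.3763 -0.1675 0"

```text
time: 17.85
ee_pos: [0.534, 0.1482, 0.0471]
tcp_rot: [-179.9, 0.2, -80.9]
wrist_force: [0.4, -0.1, 0.7]
opening: 0.0856
grasp_force: 0.0
```

Emit:
servo_tool --pt "0 0 0 0" --pt "0 0 0 0" --pt "0 0 0 0" --pt "0 0 0 0" --pt "0 0 0 0" --pt "0 0 0 0" --pt "0 0 0 0" --pt "0 0 0 0" --pt "0 0 0 0" --pt "0 0 0 0" --pt "0 0 0 0" --claw 1 --force 40

```text
time: 18.77
ee_pos: [0.5337, 0.1483, 0.0492]
tcp_rot: [-179.8, 0.2, -80.9]
wrist_force: [-11.1, -2.2, 10.7]
opening: 0.0148
grasp_force: 39.7
```

Emit:
servo_tool --pt "0.0008 -0.005 0 0" --pt "0.0018 -0.0113 0 0" --pt "0.0028 -0.0175 0 0" --pt "0.0038 -0.0238 0 0" --pt "0.0045 -0.0288 0 0" --pt "0.0045 -0.0288 0 0" --pt "0.0045 -0.0288 0 0" --pt "0.0045 -0.0288 0 0"

```text
time: 19.43
ee_pos: [0.5374, 0.1251, 0.0492]
tcp_rot: [-179.8, 0.2, -80.9]
wrist_force: [-9.4, -3.8, 10.4]
opening: 0.0147
grasp_force: 39.7
```

In the tool's units: 12 cm / 80 = 0.15, 9 cm / 80 = 0.1125.

Emit:
servo_tool --pt "0 0 0 0" --pt "0 0 0 0" --pt "0 0 0 0" --pt "0 0 0 0" --pt "0 0 0 0" --pt "0 0 0 0" --pt "0 0 0 0" --pt "0 0 0.0375 0" --pt "0 0 0.075 0" --pt "0 0 0.1125 0" --pt "0 0 0.15 0" --pt "0 0 0.15 0" --claw 0

```text
time: 20.43
ee_pos: [0.5408, 0.126, 0.175]
tcp_rot: [-179.2, 0.2, -80.9]
wrist_force: [1.0, -0.2, 0.2]
opening: 0.0854
grasp_force: 0.0
```

In the tool's units: -27.2 cm / 80 = -0.34, -2.53 cm / 80 = -0.0316.

Emit:
servo_tool --pt "-0.0025 -0.0188 0 0" --pt "-0.0063 -0.0563 0 0" --pt "-0.0113 -0.1063 0 0" --pt "-0.015 -0.1563 0 0" --pt "-0.0188 -0.2063 0 0" --pt "-0.0238 -0.2563 0 0" --pt "-0.0275 -0.3 0 0" --pt "-0.03 -0.3313 0 0" --pt "-0.0316 -0.34 0 0" --pt "-0.0316 -0.34 0 0" --pt "-0.0316 -0.34 0 0"

```text
time: 21.35
ee_pos: [0.5136, -0.1462, 0.1684]
tcp_rot: [-179.7, 0.2, -81.0]
wrist_force: [-0.2, -0.4, 0.9]
opening: 0.0855
grasp_force: 0.0
```

```bash
python3 - <<'E'
from h import *
o=get_obs(); C=cam('top'); 
for k in range(1):
    w=camera('wrist'); Cw=cam('wrist')
h=cv2.cvtColor(w,cv2.COLOR_RGB2HSV); 
# top face of block: bright yellow inside predicted area
c=np.array([.5133,-.1463]); a=.161; e=np.array([np.cos(a),np.sin(a)]); f=np.array([-e[1],e[0]])
P=[np.r_[c+s*.014*e+t*.022*f,.09] for s,t in((-1,-1),(-1,1),(1,1),(1,-1))]
print(o['ee_pos'],o['tcp_rot'],o['time']); print(pix(Cw,P).round(0).tolist())
m=cv2.inRange(h,(15,110,120),(30,255,255)); n,l,s,ce=cv2.connectedComponentsWithStats(m); print(s[1:][s[1:,4]>200])
E
```

```text
[ 0.5135743  -0.14616215  0.168377  ] [-179.66845233    0.21710893  -80.95457253] 21.35
[[350.0, 211.0], [348.0, 278.0], [305.0, 278.0], [303.0, 211.0]]
[[ 304  214   44   64 2072]]
```

Casting confirmed where predicted. I'll descend and grip the block.

Emit:
servo_tool --pt "0 0 -0.0375 0" --pt "0 0 -0.075 0" --pt "0 0 -0.1125 0" --pt "0 0 -0.1375 0" --pt "0 0 -0.1438 0" --pt "0 0 -0.1438 0" --pt "0 0 -0.1438 0"

```text
time: 21.98
ee_pos: [0.5142, -0.1457, 0.0547]
tcp_rot: [-179.6, 0.2, -80.8]
wrist_force: [-0.5, 0.3, 0.1]
opening: 0.0854
grasp_force: 0.0
```

Emit:
servo_tool --pt "0 0 0 0" --pt "0 0 0 0" --pt "0 0 0 0" --pt "0 0 0 0" --pt "0 0 0 0" --pt "0 0 0 0" --pt "0 0 0 0" --pt "0 0 0 0" --pt "0 0 0 0" --pt "0 0 0 0" --pt "0 0 0 0" --claw 1 --force 40

```text
time: 22.9
ee_pos: [0.5138, -0.1466, 0.0542]
tcp_rot: [-179.6, 0.2, -80.9]
wrist_force: [-1.0, -0.4, 5.4]
opening: 0.0276
grasp_force: 40.5
```

In the tool's units: 36.1 cm / 80 = 0.4513, 1.04 cm / 80 = 0.013.

Emit:
servo_tool --pt "0 0 0.0125 0" --pt "0 0 0.0375 0" --pt "0 0 0.075 0" --pt "0 0.0125 0.1125 0" --pt "0.0013 0.0375 0.125 0" --pt "0.0025 0.075 0.125 0" --pt "0.0038 0.1188 0.125 0" --pt "0.005 0.1625 0.125 0" --pt "0.0063 0.2063 0.125 0" --pt "0.0075 0.25 0.125 0" --pt "0.0088 0.2938 0.125 0" --pt "0.01 0.3375 0.125 0" --pt "0.0113 0.3813 0.125 0" --pt "0.0125 0.4188 0.125 0" --pt "0.013 0.4438 0.125 0" --pt "0.013 0.4513 0.1125 0" --pt "0.013 0.4513 0.0875 0" --pt "0.013 0.4513 0.0625 0" --pt "0.013 0.4513 0.0625 0" --pt "0.013 0.4513 0.0625 0"

```text
time: 24.57
ee_pos: [0.5229, 0.2137, 0.1023]
tcp_rot: [-179.9, 0.1, -80.9]
wrist_force: [0.0, -0.8, -4.1]
opening: 0.0275
grasp_force: 40.9
```

```bash
python3 - <<'E'
from h import *
o=get_obs(); Cw=cam('wrist'); w=camera('wrist'); s=camera('top')
a=.155;R=np.array([[np.cos(a),-np.sin(a)],[np.sin(a),np.cos(a)]]); v=np.array([.526,.1997])
print(o['ee_pos'],o['tcp_rot'],o['wrist_force'],o['opening'],'rel vice',R.T@(o['ee_pos'][:2]-v))
for P in [(.038,.04,.038),(-.038,.04,.038),(.038,-.017,.038),(-.038,-.017,.038)]:
    q=pix(Cw,np.r_[R@P[:2]+v,P[2]])[0].astype(int); print(P,q); cv2.circle(w,tuple(map(int,q)),3,(255,0,0),1)
cv2.imwrite('pics/w7.png',w[:,:,::-1])
E
```

```text
[0.52292933 0.21372824 0.10229111] [-1.79862854e+02  1.41936988e-01 -8.09313490e+01] [ 0.02392288 -0.82116132 -4.09844287] 0.027539302820251056 rel vice [-0.00086818  0.01433411]
(0.038, 0.04, 0.038) [261 293]
(-0.038, 0.04, 0.038) [386 294]
(0.038, -0.017, 0.038) [255 202]
(-0.038, -0.017, 0.038) [391 202]
```

View pics/w7.png

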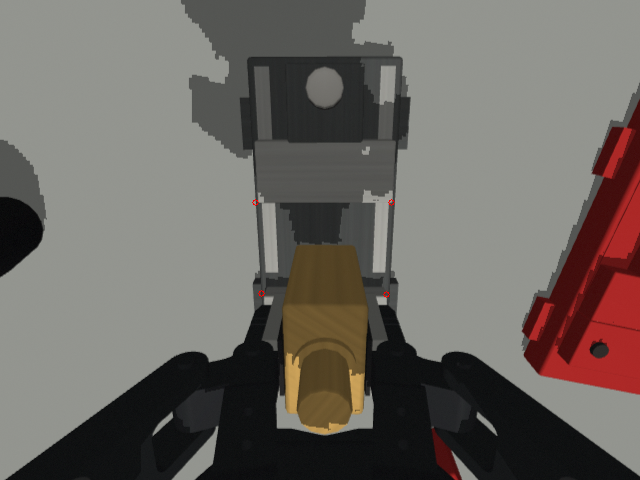

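The last picture shows the casting gripped between the jaw gap. The sliding jaw's corners at (255,202) and (391,202) match the prediction. I'll lower it.

In the tool's units: -5.4 cm / 80 = -0.0675, -5.3 cm / 80 = -0.0663.

Emit:
servo_tool --pt "0 0 -0.0125 0" --pt "0 0 -0.0275 0" --pt "0 0 -0.0425 0" --pt "0 0 -0.0525 0" --pt "0 0 -0.0588 0" --pt "0 0 -0.0625 0" --pt "0 0 -0.0638 0" --pt "0 0 -0.065 0" --pt "0 0 -0.0663 0" --pt "0 0 -0.0675 0" --pt "0 0 -0.0675 0"

```text
time: 25.58
ee_pos: [0.5241, 0.2146, 0.0497]
tcp_rot: [-179.6, 0.2, -80.9]
wrist_force: [0.4, -0.4, -4.8]
opening: 0.0277
grasp_force: 41.0
```

In the tool's units: -0.2 cm / 80 = -0.0025, -0.14 cm / 80 = -0.0018.

Emit:
servo_tool --pt "0 0 -0.0009 0" --pt "0 0 -0.0018 0" --pt "0 0 -0.0025 0" --pt "0 0 -0.0025 0" --pt "0 0 -0.0025 0"

```text
time: 26.0
ee_pos: [0.5241, 0.2146, 0.0482]
tcp_rot: [-179.6, 0.2, -80.9]
wrist_force: [-2.3, -0.9, 2.9]
opening: 0.0273
grasp_force: 42.0
```

In the tool's units: 0.3 cm / 80 = 0.0038, 0.25 cm / 80 = 0.0031.

Emit:
servo_tool --pt "-0.0003 0.0013 0 0" --pt "-0.0004 0.0025 0 0" --pt "-0.0005 0.0031 0 0" --pt "-0.0006 0.0038 0 0" --pt "-0.0006 0.0038 0 0"

```text
time: 26.42
ee_pos: [0.5242, 0.2173, 0.0482]
tcp_rot: [-179.6, 0.1, -80.9]
wrist_force: [0.3, -4.9, 4.9]
opening: 0.0278
grasp_force: 42.4
```

In the tool's units: 0.12 cm / 80 = 0.0015, 0.1 cm / 80 = 0.0013.

Emit:
servo_tool --pt "-0.0001 0.0006 0 0" --pt "-0.0001 0.0013 0 0" --pt "-0.0003 0.0015 0 0" --pt "-0.0003 0.0015 0 0"

```text
time: 26.75
ee_pos: [0.5241, 0.2181, 0.0482]
tcp_rot: [-179.6, 0.1, -81.0]
wrist_force: [0.5, -6.9, 5.4]
opening: 0.0278
grasp_force: 42.4
```

In the tool's units: 11 cm / 80 = 0.1375, 9 cm / 80 = 0.1125.

Emit:
servo_tool --pt "0 0 0 0" --pt "0 0 0 0" --pt "0 0 0 0" --pt "0 0 0 0" --pt "0 0 0 0" --pt "0 0 0 0" --pt "0 0 0 0" --pt "0 0 0 0" --pt "0 0 0.0375 0" --pt "0 0 0.075 0" --pt "0 0 0.1125 0" --pt "0 0 0.1375 0" --pt "0 0 0.1375 0" --claw 0

```text
time: 27.83
ee_pos: [0.5249, 0.2195, 0.1626]
tcp_rot: [-179.3, 0.3, -80.9]
wrist_force: [1.2, 0.5, 0.0]
opening: 0.0854
grasp_force: 0.0
```

In the tool's units: -10.7 cm / 80 = -0.1338, -9.3 cm / 80 = -0.1163.

Emit:
servo_tool --pt "0.005 -0.0375 0 0" --pt "0.0113 -0.0813 0 0" --pt "0.0169 -0.1163 0 0" --pt "0.0169 -0.1163 0 0" --pt "0.0169 -0.1163 -0.0375 0" --pt "0.0169 -0.1163 -0.075 0" --pt "0.0169 -0.1163 -0.1125 0" --pt "0.0169 -0.1163 -0.1338 0" --pt "0.0169 -0.1163 -0.1338 0" --pt "0.0169 -0.1163 -0.1338 0"

```text
time: 28.67
ee_pos: [0.5361, 0.1258, 0.0498]
tcp_rot: [-179.8, 0.2, -80.9]
wrist_force: [-0.2, -0.3, 1.3]
opening: 0.085
grasp_force: 0.0
```

Emit:
servo_tool --pt "0 0 0 0" --pt "0 0 0 0" --pt "0 0 0 0" --pt "0 0 0 0" --pt "0 0 0 0" --pt "0 0 0 0" --pt "0 0 0 0" --pt "0 0 0 0" --pt "0 0 0 0" --pt "0 0 0 0" --pt "0 0 0 0" --claw 1 --force 40

```text
time: 29.58
ee_pos: [0.5372, 0.1259, 0.0511]
tcp_rot: [-179.6, 0.2, -80.9]
wrist_force: [1.1, 0.7, 5.9]
opening: 0.0147
grasp_force: 39.1
```

In the tool's units: 1.1 cm / 80 = 0.0138, 1 cm / 80 = 0.0125.

Emit:
servo_tool --pt "-0.0008 0.0044 0 0" --pt "-0.0014 0.0088 0 0" --pt "-0.002 0.0125 0 0" --pt "-0.0021 0.0138 0 0" --pt "-0.0021 0.0138 0 0"

```text
time: 30.0
ee_pos: [0.5355, 0.1367, 0.0511]
tcp_rot: [-179.6, 0.2, -80.9]
wrist_force: [1.6, -1.3, 5.4]
opening: 0.0146
grasp_force: 39.3
```

In the tool's units: 0.2 cm / 80 = 0.0025, 0.15 cm / 80 = 0.0019.

Emit:
servo_tool --pt "-0.0001 0.0006 0 0" --pt "-0.0003 0.0013 0 0" --pt "-0.0003 0.0019 0 0" --pt "-0.0004 0.0025 0 0" --pt "-0.0004 0.0025 0 0"

```text
time: 30.42
ee_pos: [0.5352, 0.1384, 0.0511]
tcp_rot: [-179.6, 0.1, -80.9]
wrist_force: [0.6, -1.9, 6.8]
opening: 0.0152
grasp_force: 39.3
```

In the tool's units: 0.12 cm / 80 = 0.0015, 0.1 cm / 80 = 0.0013.

Emit:
servo_tool --pt "-0.0001 0.0006 0 0" --pt "-0.0003 0.0013 0 0" --pt "-0.0003 0.0015 0 0" --pt "-0.0003 0.0015 0 0"

```text
time: 30.75
ee_pos: [0.535, 0.1396, 0.0511]
tcp_rot: [-179.6, 0.1, -80.9]
wrist_force: [1.9, -2.4, 5.7]
opening: 0.0147
grasp_force: 39.3
```

Emit:
servo_tool --pt "-0.0001 0.0006 0 0" --pt "-0.0003 0.0013 0 0" --pt "-0.0003 0.0015 0 0" --pt "-0.0003 0.0015 0 0"

```text
time: 31.08
ee_pos: [0.535, 0.1398, 0.0511]
tcp_rot: [-179.6, 0.0, -81.0]
wrist_force: [2.1, -7.4, 5.8]
opening: 0.0145
grasp_force: 39.4
```

In the tool's units: 0.2 cm / 80 = 0.0025, 0.1 cm / 80 = 0.0013.

Emit:
servo_tool --pt "-0.0001 0.0006 0 0" --pt "-0.0003 0.0013 0 0" --pt "-0.0004 0.0025 0 0" --pt "-0.0004 0.0025 0 0" --pt "-0.0004 0.0025 0 0"

```text
time: 31.5
ee_pos: [0.535, 0.1399, 0.0511]
tcp_rot: [-179.6, -0.2, -81.1]
wrist_force: [3.4, -18.5, 7.2]
opening: 0.0147
grasp_force: 39.5
```

In the tool's units: 0.2 cm / 80 = 0.0025, 0.1 cm / 80 = 0.0013.

Emit:
servo_tool --pt "-0.0003 0.0013 0 0" --pt "-0.0004 0.0025 0 0" --pt "-0.0004 0.0025 0 0" --pt "-0.0004 0.0025 0 0"

```text
time: 31.83
ee_pos: [0.535, 0.14, 0.0511]
tcp_rot: [-179.6, -0.4, -81.1]
wrist_force: [6.0, -29.2, 8.0]
opening: 0.0144
grasp_force: 39.5
```

In the tool's units: -0.3 cm / 80 = -0.0038, -0.15 cm / 80 = -0.0019.

Emit:
servo_tool --pt "0.0003 -0.0019 0 0" --pt "0.0005 -0.0038 0 0" --pt "0.0005 -0.0038 0 0"

```text
time: 32.08
ee_pos: [0.535, 0.1399, 0.0511]
tcp_rot: [-179.6, -0.0, -81.0]
wrist_force: [3.6, -12.5, 6.1]
opening: 0.0149
grasp_force: 39.4
```

In the tool's units: 13 cm / 80 = 0.1625, 9 cm / 80 = 0.1125.

Emit:
servo_tool --pt "0 0 0 0" --pt "0 0 0 0" --pt "0 0 0 0" --pt "0 0 0 0" --pt "0 0 0 0" --pt "0 0 0 0" --pt "0 0 0 0" --pt "0 0 0 0" --pt "0 0 0.0375 0" --pt "0 0 0.075 0" --pt "0 0 0.1125 0" --pt "0 0 0.1625 0" --pt "0 0 0.1625 0" --pt "0 -0.05 0.1625 0" --pt "0 -0.1 0.1625 0" --pt "0 -0.1 0.1625 0" --claw 0

```text
time: 33.42
ee_pos: [0.5342, 0.0576, 0.1808]
tcp_rot: [-179.6, 0.1, -81.1]
wrist_force: [0.4, 1.2, -0.0]
opening: 0.0854
grasp_force: 0.0
```

```bash
python3 - <<'E'
from h import *
w=camera('wrist'); Cw=cam('wrist'); t=camera('top'); s=camera('side'); o=get_obs()
print(o['ee_pos'],o['wrist_force'],o['time'])
a=.155;R=np.array([[np.cos(a),-np.sin(a)],[np.sin(a),np.cos(a)]]); v=np.array([.526,.1997])
for n,im,C in(('wrist',w,Cw),('top',t,cam('top')),('side',s,cam('side'))):
    m=cv2.inRange(cv2.cvtColor(im,cv2.COLOR_RGB2HSV),(13,90,60),(32,255,255))
    pred=np.zeros_like(m)
    P=[np.r_[R@[x,.018+y]+v,z] for x in(-.014,.014) for y in(-.022,.022) for z in(.024,.084)]
    cv2.fillConvexPoly(pred,cv2.convexHull(pix(C,P).astype(np.float32)).astype(np.int32),255)
    Q=[np.r_[R@[.008*np.cos(k),.018+.008*np.sin(k)]+v,z] for k in np.arange(0,6.3,.4) for z in(.084,.106)]
    cv2.fillConvexPoly(pred,cv2.convexHull(pix(C,Q).astype(np.float32)).astype(np.int32),255)
    near=cv2.dilate(pred,np.ones((25,25))); m=m&near
    x,y=[b.mean() for b in np.nonzero(pred)[::-1]]; x2,y2=[b.mean() for b in np.nonzero(m)[::-1]]
    print(n,'area',(pred>0).sum(),(m>0).sum(),'IoU',(pred&m>0).sum()/((pred|m)>0).sum(),'centroids',x,y,x2,y2, cv2.boundingRect(pred),cv2.boundingRect(m))
E
```

```text
[0.53423569 0.06186727 0.18049983] [ 0.26540431  0.24372585 -0.9778713 ] 33.5667
wrist area 3415 2176 IoU 0.628130460104834 centroids 308.7592972181552 403.14231332357247 307.69944852941177 400.1649816176471 (290, 354, 37, 102) (289, 368, 36, 68)
top area 491 383 IoU 0.780040733197556 centroids 249.74541751527494 228.4704684317719 249.3289817232376 227.90078328981724 (236, 218, 28, 22) (237, 218, 26, 21)
side area 623 459 IoU 0.7367576243980738 centroids 303.4253611556982 289.7624398073836 303.6928104575163 288.04357298474946 (296, 268, 16, 43) (297, 270, 15, 35)
```

```bash
python3 -c "
from workcell import *
print(job_done())"
```

```text
the job is handed in; nothing more can be done
None
```

The casting was stood on the refractory block sprue up and let go, then clamped in the steel vice sprue up with the sliding jaw snug; I handed the job in at about 34 s, and no verdict was returned.

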